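# Fasten a fan guard with push rivets, crosswise

## Robot

A 6-joint arm with a two-finger parallel gripper is mounted at the origin on a cart in front of the work surface, level with it; the furniture and walls round the work are solid. World frame = base frame: x ahead of the robot, y to its left, z up, the work surface at z = 0. Lengths are in m, angles in rad, forces in N, time in s.
With the tool pointing down it reaches from about 0.3 to 1 m from the base axis. Payload 5.1 kg.
Tool frame: the origin (TCP) lies midway between the tips of the shut fingers; the grasp point (between the pads) lies grasp_offset behind it (grasp_offset is the distance from the TCP to the grasp point, in m); z points along the fingers, y is the line along which they close (so a half turn about z gives the same grasp; the last joint's range is limited). The gripper opens to 95 mm and grips with 3 to 60 N. Pads are 20 mm wide; open, the fingers measure 119 mm over their backs; the gripper's body (75 mm by 180 mm) begins 59 mm behind the grasp point.
Start: joints at [-1.254, 0.124, 1.65, -0, 1.367, -0.083], TCP at [0.253, -0.599, 0.215] pointing down, gripper open.
Joint ranges: [-2.61, 2.61], [-1.02, 2.33], [0.03, 2.71], [-1.35, 4.49], [0.32, 2.68], [-2.91, 2.91]. Speed limits (rad/s): [2.57, 2.57, 3.14, 3.14, 3.14, 3.14].

## Interface

Orientations are given as a unit quaternion [x, y, z, w].
In Python, from cell import read_state, read_camera, job_done, grasp_offset gives the robot as it stands.
- The arm moves only by the tool move_arm, never from a script. Its argument "plan" is a list of rows, each an object with "dp": the shift along the tool's x, y, z in m, a list of three; "delta_rot": the turn, a rotation vector about the tool's x, y, z in degrees, a list of three. A call has 1 to 10 rows; each row shifts and turns the commanded pose from where the row before left it, along the tool's axes as they then stand; what a row does not reach is not made up. A row lasts 1/10 s, in which the tool goes at most 50 mm and 8.59 degrees, less where a joint would pass 70% of its speed; a pose out of reach is approached as far as the arm can. A call is refused whole if a number of a shift passes 0.05 or a number of a turn 8.59, either way. A call with a gripper value outside its range is refused whole. "gripper" is the finger opening in m, from 0 to 0.0951, set as the call begins (left out, the last holds). The fingers move at their own pace and stop on an object; "newtons" is the grip in N (left out, the last holds). Time passes only in rows, so rows that do not move let the fingers close. It gives the time, the measured TCP pose, the force, the opening and the grip force at its end, in the units of the state.
- read_state(): the state, without advancing time (a new reading comes with each control period).
- read_camera(name): name is "scene" or "top"; returns a dict with "color" (400x640x3 uint8, red, green, blue), "z_map" (400x640 float32, m along the optical axis (not along the pixel's ray), 0 where there is no reading), "fx", "fy", "cx", "cy" (pixels), "R" (3x3) and "t" (3): a world point X has camera coordinates R X + t. Camera axes: x right, y down, z forward; pixel columns grow to the right and rows downward; lengths in m; the calibration is good to about 2 mm. A picture is of the moment at which its call begins.
- job_done(): hands the job in; it is judged then, once.
The state is a dict: "t": time; "qpos": joint angles; "qvel": joint speeds; "effort": joint torques, N m; "ee_pos": TCP position; "tcp_rot": TCP orientation; "wrist_force": force on the tool from outside, world axes, zero at the start; "wrist_torque": the same for the moment, N m; "opening": finger opening in m; "grip_force": force on a finger pad.
Only numpy, scipy, OpenCV 4.12 (cv2) and the standard library are available. Lean on these libraries where they do the work, as an engineer would, in place of code of your own. Each camera call takes 0.05 s, during which the arm holds its last target. There are 200 camera calls.

## Task

Fasten the fan guard of the air cleaner: with the fingertips, gently press the pins of its four push rivets home, level with their collars, one after the other and crosswise so that the guard settles flat. Begin with the rivet nearest the rocker switch, then the one diagonally opposite, then the other one on the switch's side of the guard, and last the remaining one. Only press, do not shift or lift the air cleaner, leave its switch as it is, and leave everything else on the table where it lies.

Things in the scene. Friction and masses are not known exactly. Their poses are not given: they have to be found in the camera images.
- unit: a bench air cleaner lying on its back, loose on the table, about 3 kg: grey sheet-metal case 195 mm long (x), 150 mm wide (y), at any heading. Origin under its centre, on the table; z up. Its +x end, 45 mm long and 62 mm high, is the control end: black rocker switch at +y, fuse cap at -y. Press nowhere with over 40 N: the guard is thin sheet.
- guard_mid (a point): middle of the aluminium fan guard, 148 mm square, its face 76 mm above the table, with a round wire grille 118 mm across (solid to touch); a black push rivet stands near each of its four corners
- pin_switch (a joint): how far the push-rivet pin at the corner nearest the rocker switch is pressed, in m: 0 = fully proud, 0.008 = home (stop). It starts between 0 and 0.002. It slides straight down, takes about 4 N at first and 5 N at the end, and stays where it is left; it cannot be pulled out.
- pin_switch_top (a point): middle of the top of that pin, a round black head 13 mm across in a black collar 23 mm across and 3.5 mm high; at x = 39.5 mm, y = 62 mm of the air cleaner. Its top is 88 mm above the table when fully proud, 80 mm when home, then level with its collar (79.5 mm).
- pin_across (a joint): how far the push-rivet pin at the corner diagonally opposite to pin_switch is pressed, in m: 0 = fully proud, 0.008 = home (stop). It starts between 0 and 0.002. It slides straight down, takes about 4 N at first and 5 N at the end, and stays where it is left; it cannot be pulled out.
- pin_across_top (a point): middle of the top of that pin, a round black head 13 mm across in a black collar 23 mm across and 3.5 mm high; at x = -84.5 mm, y = -62 mm of the air cleaner. Its top is 88 mm above the table when fully proud, 80 mm when home, then level with its collar (79.5 mm).
- pin_beside (a joint): how far the push-rivet pin at the other corner on the control-end side, away from the rocker switch is pressed, in m: 0 = fully proud, 0.008 = home (stop). It starts between 0 and 0.002. It slides straight down, takes about 4 N at first and 5 N at the end, and stays where it is left; it cannot be pulled out.
- pin_beside_top (a point): middle of the top of that pin, a round black head 13 mm across in a black collar 23 mm across and 3.5 mm high; at x = 39.5 mm, y = -62 mm of the air cleaner. Its top is 88 mm above the table when fully proud, 80 mm when home, then level with its collar (79.5 mm).
- pin_far (a joint): how far the push-rivet pin at the last corner, diagonally opposite to pin_beside is pressed, in m: 0 = fully proud, 0.008 = home (stop). It starts between 0 and 0.002. It slides straight down, takes about 4 N at first and 5 N at the end, and stays where it is left; it cannot be pulled out.
- pin_far_top (a point): middle of the top of that pin, a round black head 13 mm across in a black collar 23 mm across and 3.5 mm high; at x = -84.5 mm, y = 62 mm of the air cleaner. Its top is 88 mm above the table when fully proud, 80 mm when home, then level with its collar (79.5 mm).
- rocker (a joint): angle of the rocker switch on the control end (rad): 0 as it stands, 0.4 switched over; it takes a light touch and stays where it is put. To be left alone.
- rocker_mid (a point): middle of the rocker switch, 14x22 mm, 68 mm above the table, at x = 75 mm, y = 48 mm of the air cleaner (39 mm from the nearest pin)
- marker: a marker pen, 123 mm long, 16 mm thick, lying beside the air cleaner; a bystander. Origin under its centre.
- spare_rivet: a spare black push rivet without its pin, collar 23 mm wide, 17 mm tall, standing legs up on the table beside the air cleaner; a bystander. Origin under its centre.
- pliers: combination pliers, 170 mm long, lying flat, 12 mm high; a bystander. Origin under its centre.
- screwdriver: a screwdriver, 164 mm long, 26 mm thick; a bystander. Origin under its centre.
- masking_tape: a roll of masking tape, 96 mm across, 25 mm high; a bystander. Origin under its centre.
- staple_box: a small cardboard box with a lid, 53x69x38 mm; a bystander. Origin under its centre.
- sanding_block: a wooden sanding block, 40x68x28 mm; a bystander. Origin under its centre.

How it is judged:
On the way, in this order (a step that is already met when the one before it is completed fails the run):
1. the pin nearest the switch is home, the ones pressed before still home and the later ones still proud (value of joint pin_switch above 0.0062 m and value of joint each of pin_across, pin_beside, pin_far below 0.004 m), for 0.1 s.
2. the pin diagonally opposite is home, the ones pressed before still home and the later ones still proud (value of joint each of pin_switch, pin_across above 0.0062 m and value of joint each of pin_beside, pin_far below 0.004 m), for 0.1 s.
3. the pin at the other corner of the control-end side is home, the ones pressed before still home and the later ones still proud (value of joint each of pin_switch, pin_across, pin_beside above 0.0062 m and value of joint pin_far below 0.004 m), for 0.1 s.
4. the pin at the last corner is home, the ones pressed before still home and the later ones still proud (value of joint each of pin_switch, pin_across, pin_beside, pin_far above 0.0062 m), for 0.1 s.
At the end, for the whole second after the job is handed in: All four pins are home (pressed at least 6.2 of 8 mm, so within 1.8 mm of level), the switch has not been turned (under 0.12 rad), and the air cleaner stands flat and at rest within 15 mm of where it stood (all of step 4 and value of joint rocker below 0.12 rad and distance of unit from where it was at the start of the episode below 0.015 m and angle between unit's own z axis and vertical below 0.03 rad and linear speed of unit below 0.01 m/s); the robot touches nothing.
It fails at once if the air cleaner or its pins are pressed with more than 40 N (contact force between the fingers and unit above 40 N).
It fails at once if the air cleaner is pressed with anything but the fingers (contact force between the arm and unit above 3 N).
It fails at once if the air cleaner is lifted or tipped by more than 8 mm or 0.08 rad, or shifted by more than 15 mm (height (world z) of unit above 0.008 m or angle between unit's own z axis and vertical above 0.08 rad or distance of unit from where it was at the start of the episode above 0.015 m).
It fails at once if the rocker switch is turned (value of joint rocker above 0.12 rad).
It fails at once if a bystander is moved by more than 20 mm (distance of any of marker, spare_rivet, pliers, screwdriver, masking_tape, staple_box, sanding_block from where it was at the start of the episode above 0.02 m).
It also fails if it takes over 51 s, if anything falls off the work surface, if the arm or the gripper's body presses on something with over 40 N, if the wrist force passes 120 N, or if a joint passes its speed limit or range.

## Working session

There is one attempt and no reset: what is moved stays moved. The work goes in short steps, Python scripts to look and compute and a tool call to move; the robot and the scene stay as the last step left them, time stands still between calls to the robot, and variables do not carry over. Pictures are saved under pics/ and viewed, at most 10 in all, crops included, and the job is handed in when it is done.

Besides the shell and the picture viewer there is one more tool, called after "Call:" in YAML: its name, and indented under it one key for each argument. move_arm: Moves the arm, as the interface text tells. Its arguments: {"type":"object","properties":{"plan":{"type":"array","items":{"type":"object","properties":{"dp":{"type":"array","items":{"type":"number"}},"delta_rot":{"type":"array","items":{"type":"number"}}}}},"gripper":{"type":"number"},"newtons":{"type":"number"}},"required":["plan"]}

```bash
mkdir -p pics
python3 - <<'E'
from cell import *
import cv2,numpy as np
s=read_state();print(s['t'],s['ee_pos'],s['tcp_rot'],s['opening'],grasp_offset)
for n in('top','scene'):
    c=read_camera(n);cv2.imwrite(f'pics/{n}0.png',c['color'][:,:,::-1]);print(n,c['fx'],c['cx'],c['cy'],c['R'].tolist(),c['t'])
    np.savez(f'{n}.npz',**c)
E
```

```text
0.0 [ 0.252769   -0.59813791  0.21336286] [ 9.80084360e-01  1.98578760e-01 -1.15392925e-04 -1.05342447e-03] 0.09523549221972927 0.0188
top 496.08765805106407 313.25918165067463 195.83476905417683 [[0.02830665723998524, -0.9994946372061245, 0.014463863664168485], [-0.988002502259619, -0.030173017785994218, -0.15146169326406564], [0.15182156857518575, -0.010002959256326752, -0.9883572998270852]] [-0.09168408  0.5359071   1.22691967]
scene 496.2031249473263 321.07495893968286 197.48138079879456 [[-0.6005956973292893, -0.7993984905939945, 0.01571182947934918], [-0.5361679413278683, 0.38809493759531305, -0.7496040675617534], [0.5931346786706881, -0.4586331569445601, -0.6616999926774114]] [0.27505045 0.37513905 0.91123824]
```

View pics/top0.png

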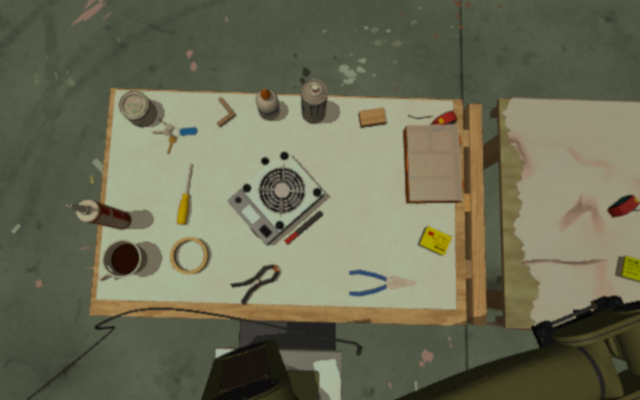

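View pics/scene0.png

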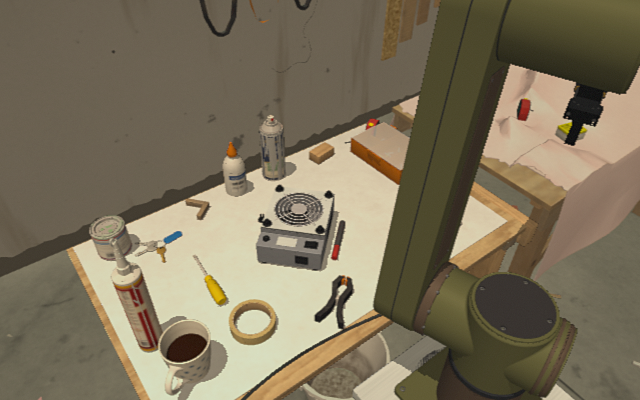

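The top view shows the unit at about (280,195). Its control end is at lower left, the rivets are near (285,156), (317,192), (280,225) and (247,188), and the spare rivet is at (265,161). I'll zoom in to identify the switch and the rivets.

Run:
```python
import cv2,numpy as np
a=np.load('top.npz')['color'][140:255,220:340,::-1];b=np.load('scene.npz')['color'][175:275,245:350,::-1]
f=lambda i:cv2.resize(i,(400,400*i.shape[0]//i.shape[1]),interpolation=cv2.INTER_CUBIC)
a,b=f(a),f(b);h=max(a.shape[0],b.shape[0]);p=lambda i:np.pad(i,((0,h-i.shape[0]),(0,0),(0,0)))
cv2.imwrite('pics/zoom.png',np.hstack([p(a),p(b)]))
# black blobs near the unit
for n,(x0,y0,x1,y1) in(('top',(220,140,340,255)),('scene',(245,175,350,275))):
    c=np.load(n+'.npz');m=(c['color'][y0:y1,x0:x1].max(2)<60).astype(np.uint8)
    k,_,st,ce=cv2.connectedComponentsWithStats(m)
    print(n)
    for i in range(1,k):
        if st[i,4]>8:print(ce[i]+[x0,y0],st[i,2:])
```

```text
top
[284.  155.5] [ 7  6 38]
[264.5483871  160.58064516] [ 6  6 31]
[271.19753086 176.22222222] [21 18 81]
[297.10714286 178.28571429] [ 8  9 28]
[246.2972973  187.86486486] [ 7  7 37]
[316.93181818 191.95454545] [ 7  7 44]
[261.875      196.45833333] [ 6 14 24]
[286.85714286 196.57142857] [10  7 21]
[300.75 194.9 ] [ 6  6 20]
[265.63636364 196.36363636] [ 4  6 11]
[276.7 197.1] [ 6  6 10]
[237.9047619  199.57142857] [ 5  6 21]
[275.66666667 205.77777778] [5 3 9]
[290.08695652 207.        ] [ 7  7 23]
[273.75       209.16666667] [ 7  3 12]
[305.1 211.2] [ 9  8 10]
[309.09649123 222.35964912] [ 25  22 114]
[279.23255814 225.11627907] [ 7  7 43]
[265.02597403 230.57142857] [11 12 77]
scene
[279.09090909 188.18181818] [ 7  7 33]
[328.5        194.36842105] [ 8  7 38]
[328.83823529 224.79411765] [ 8 35 68]
[296.18181818 214.27272727] [10  3 11]
[297.25 217.2 ] [15  3 20]
[264.80645161 221.59677419] [12 10 62]
[295.17241379 219.72413793] [21  5 29]
[319.52272727 229.52272727] [ 8  8 44]
[340.6 237.2] [ 4 14 15]
[265.62962963 238.03703704] [ 7  5 27]
[310.70238095 244.5       ] [14  8 84]
[301.02040816 259.8877551 ] [13  9 98]
```

View pics/zoom.png

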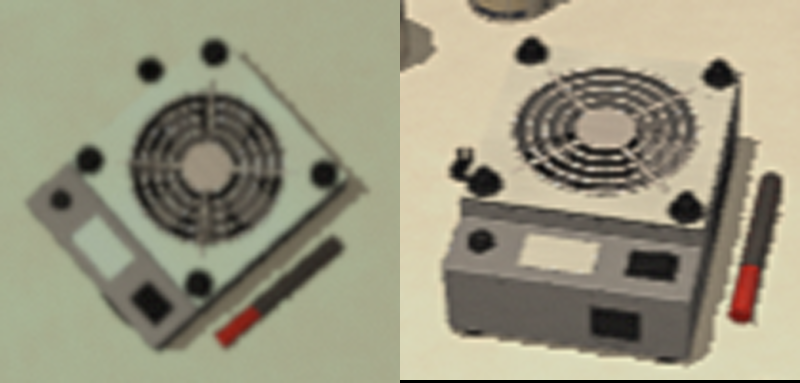

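The zoom shows the control end at lower left, with the switch at top-image (265,231). That makes pin_switch (279,225), beside (246,188), across (284,155.5) and far (317,192). Next I'll cast rays and fit the rigid layout.

```bash
cat > h.py <<'E'
import numpy as np
def ray(c,u,z):
    d=c['R'].T@np.array([(u[0]-c['cx'])/c['fx'],(u[1]-c['cy'])/c['fy'],1]);o=-c['R'].T@c['t']
    return o+d*(z-o[2])/d[2]
def fit(L,W):
    Lm,Wm=L.mean(0),W.mean(0);a=(L-Lm);b=(W-Wm)
    th=np.arctan2((a[:,0]*b[:,1]-a[:,1]*b[:,0]).sum(),(a*b).sum())
    R=np.array([[np.cos(th),-np.sin(th)],[np.sin(th),np.cos(th)]]);t=Wm-R@Lm
    return th,R,t,W-(L@R.T+t)
L=np.array([[39.5,62],[-84.5,-62],[39.5,-62],[-84.5,62]])/1000
E
python3 - <<'E'
from h import *
from scipy.spatial.transform import Rotation as Ro
from cell import read_state
P={'top':[(279.2,225.1),(284,155.5),(246.3,187.9),(316.9,192)],'scene':[(319.5,229.5),(279.1,188.2),(264.8+20/3.81*0+7,223),(328.5,194.4)]}
P['scene'][2]=(245+485/3.81,175+182/3.81)
for n in P:
    W=np.array([ray(np.load(n+'.npz'),u,.082)[:2] for u in P[n]])
    th,R,t,e=fit(L,W);print(n,np.degrees(th),t,'\n',(L@R.T+t).round(4).tolist(),(e*1000).round(1).tolist())
s=read_state();print(Ro.from_quat(s['tcp_rot']).as_matrix().round(3))
E
```

```text
top 133.33676023735487 [0.52908545 0.01963316] 
 [[0.4569, 0.0058], [0.6322, 0.0007], [0.5471, 0.0909], [0.542, -0.0844]] [[0.2, 0.1], [-0.2, -0.1], [-0.1, -0.1], [0.0, 0.2]]
scene 175.9075075518545 [ 0.48413093 -0.04223762] 
 [[0.4403, -0.1013], [0.5728, 0.0136], [0.4492, 0.0224], [0.564, -0.1101]] [[15.2, 109.2], [57.0, -11.0], [-47.7, -125.9], [-24.5, 27.7]]
[[ 0.921  0.389 -0.001]
 [ 0.389 -0.921  0.002]
 [ 0.    -0.002 -1.   ]]
```

Run:
```python
from h import *
c=np.load('scene.npz');P=[(319.5,229.5),(279.1,188.2),(245+85/3.81,175+182/3.81),(328.5,194.4)]
W=np.array([ray(c,u,.083)[:2] for u in P])
th,R,t,e=fit(L,W);print(np.degrees(th),t,'\n',(L@R.T+t).round(4).tolist(),(e*1000).round(1).tolist())
c=np.load('top.npz');v,u=np.mgrid[:400,:640];z=c['z_map'].astype(float)
X=(np.stack([(u-c['cx'])/c['fx']*z,(v-c['cy'])/c['fy']*z,z],-1)-c['t'])@c['R']
m=(z>0)&(X[...,0]>.64)&(X[...,0]<.95)&(abs(X[...,1])<.2)&(X[...,2]>.05)
for lo,hi in((-.2,-.02),(-.02,.2)):
    q=X[m&(X[...,1]>lo)&(X[...,1]<hi)];print(len(q),q.min(0).round(3),q.max(0).round(3))
from cell import read_state
s=read_state();M=np.array([[.921,.389,0],[.389,-.921,0],[0,0,-1]]);print(M.T@(np.array([.457,.006,.20])-s['ee_pos']))
```

```text
133.50267125310972 [0.52563192 0.02187806] 
 [[0.4535, 0.0078], [0.6288, 0.0033], [0.5434, 0.0932], [0.5388, -0.0821]] [[1.3, 0.7], [0.0, -0.1], [-1.0, -1.1], [-0.2, 0.4]]
867 [ 0.742 -0.102  0.051] [ 0.807 -0.037  0.192]
507 [ 0.64  -0.009  0.05 ] [0.801 0.077 0.161]
[ 0.42308471 -0.47702313  0.013502  ]
```

Call:
move_arm:
  plan:
    - {"dp": [0.03, -0.034, 0]}
    - {"dp": [0.03, -0.034, 0]}
    - {"dp": [0.03, -0.034, 0]}
    - {"dp": [0.03, -0.034, 0]}
    - {"dp": [0.03, -0.034, 0]}
    - {"dp": [0.03, -0.034, 0]}
    - {"dp": [0.03, -0.034, 0]}
    - {"dp": [0.03, -0.034, 0]}
    - {"dp": [0.03, -0.034, 0]}
    - {"dp": [0.03, -0.034, 0]}
  gripper: 0
  newtons: 20

```text
invalid input at $.plan[0]: expected keys dp, delta_rot
```

Call:
move_arm:
  plan:
    - {"dp": [0.03, -0.034, 0]}
    - {"dp": [0.03, -0.034, 0]}
    - {"dp": [0.03, -0.034, 0]}
    - {"dp": [0.03, -0.034, 0]}
    - {"delta_rot": [0, 0, 7.63]}
    - {"delta_rot": [0, 0, 7.63]}
    - {"delta_rot": [0, 0, 7.63]}
    - {}
    - {}

```text
invalid input at $.plan[0]: expected keys dp, delta_rot
```

```bash
cat > st.py <<'E'
import numpy as np,sys
from cell import read_state
from scipy.spatial.transform import Rotation as Ro
def rep(T=None):
    s=read_state();M=Ro.from_quat(s['tcp_rot']).as_matrix()
    print(round(s['t'],2),s['ee_pos'].round(4),M.round(3).tolist(),s['wrist_force'].round(1),round(s['opening'],4))
    if T is not None:print('tool dp',(M.T@(np.array(T)-s['ee_pos'])).round(4))
if __name__=='__main__':rep([float(a) for a in sys.argv[1:]] or None)
E
python3 st.py .4555 .0066 .115
```

```text
0.1 [ 0.2528 -0.5982  0.2135] [[0.921, 0.389, -0.001], [0.389, -0.921, 0.002], [0.0, -0.002, -1.0]] [ 0.1  0.2 -0.7] 0.0955
tool dp [ 0.4221 -0.478   0.0995]
```

Both keys are required in every row.

Call:
move_arm:
  plan:
    - {"dp": [0.03, -0.034, 0], "delta_rot": [0, 0, 0]}
    - {"dp": [0.03, -0.034, 0], "delta_rot": [0, 0, 0]}
    - {"dp": [0.03, -0.034, 0], "delta_rot": [0, 0, 0]}
    - {"dp": [0.03, -0.034, 0], "delta_rot": [0, 0, 0]}
    - {"dp": [0.03, -0.034, 0], "delta_rot": [0, 0, 0]}
    - {"dp": [0.03, -0.034, 0], "delta_rot": [0, 0, 0]}
    - {"dp": [0.03, -0.034, 0], "delta_rot": [0, 0, 0]}
    - {"dp": [0.03, -0.034, 0], "delta_rot": [0, 0, 0]}
    - {"dp": [0.03, -0.034, 0], "delta_rot": [0, 0, 0]}
    - {"dp": [0.03, -0.034, 0], "delta_rot": [0, 0, 0]}
  gripper: 0
  newtons: 20

```text
t: 1.1
ee_pos: [0.3969, -0.1669, 0.2143]
tcp_rot: [0.98, 0.198, 0.0, -0.0]
wrist_force: [0.8, -0.8, 0.3]
opening: 0.0205
grip_force: 0.0
```

Call:
move_arm:
  plan:
    - {"dp": [0.03, -0.034, 0], "delta_rot": [0, 0, 0]}
    - {"dp": [0.03, -0.034, 0], "delta_rot": [0, 0, 0]}
    - {"dp": [0.03, -0.034, 0], "delta_rot": [0, 0, 0]}
    - {"dp": [0.03, -0.034, 0], "delta_rot": [0, 0, 0]}
    - {"dp": [0, 0, 0], "delta_rot": [0, 0, 7.63]}
    - {"dp": [0, 0, 0], "delta_rot": [0, 0, 7.63]}
    - {"dp": [0, 0, 0], "delta_rot": [0, 0, 7.63]}
    - {"dp": [0, 0, 0], "delta_rot": [0, 0, 0]}
    - {"dp": [0, 0, 0], "delta_rot": [0, 0, 0]}

```text
t: 2.0
ee_pos: [0.4543, 0.0032, 0.2143]
tcp_rot: [1.0, 0.002, -0.0, -0.0]
wrist_force: [-0.3, 0.7, -0.7]
opening: 0.0005
grip_force: 0.0
```

```bash
python3 st.py .4555 .0066 .115
```

```text
2.0 [0.4543 0.0032 0.2143] [[1.0, 0.003, -0.001], [0.003, -1.0, 0.0], [-0.001, -0.0, -1.0]] [-0.3  0.7 -0.7] 0.0005
tool dp [ 0.0012 -0.0034  0.0993]
```

Call:
move_arm:
  plan:
    - {"dp": [0.0012, -0.0034, 0.03], "delta_rot": [0, 0, 0]}
    - {"dp": [0, 0, 0.03], "delta_rot": [0, 0, 0]}
    - {"dp": [0, 0, 0.03], "delta_rot": [0, 0, 0]}
    - {"dp": [0, 0, 0.025], "delta_rot": [0, 0, 0]}
    - {"dp": [0, 0, 0], "delta_rot": [0, 0, 0]}
    - {"dp": [0, 0, 0], "delta_rot": [0, 0, 0]}

```text
t: 2.6
ee_pos: [0.4557, 0.0065, 0.0999]
tcp_rot: [1.0, 0.001, -0.0, -0.0]
wrist_force: [-0.2, 0.8, 0.1]
opening: 0.0005
grip_force: 0.0
```

Run:
```python
from cell import *
import cv2,numpy as np
from st import rep
rep()
I=[]
for n,(x0,y0) in(('scene',(250,165)),('top',(220,140))):
    c=read_camera(n);I.append(cv2.resize(c['color'][y0:y0+120,x0:x0+120,::-1],(400,400),interpolation=cv2.INTER_CUBIC))
cv2.imwrite('pics/a1.png',np.hstack(I))
```

```text
2.6 [0.4557 0.0065 0.0999] [[1.0, 0.001, -0.001], [0.001, -1.0, 0.0], [-0.001, -0.0, -1.0]] [-0.2  0.8  0.1] 0.0005
```

View pics/a1.png

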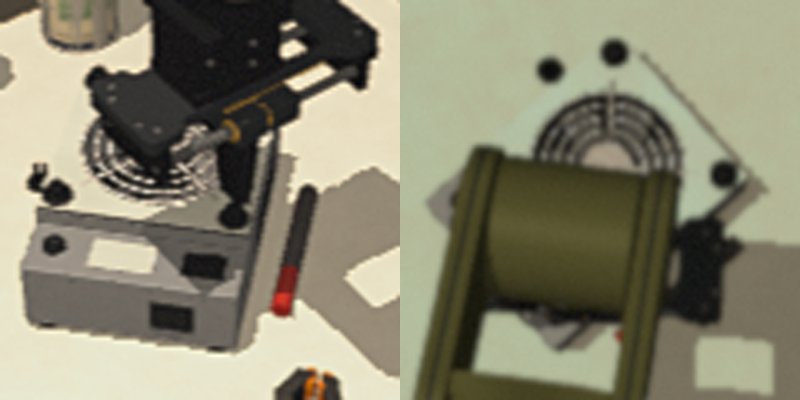

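The scene crop shows the fingertips at (235,203), centred over the switch pin at (235,215). I'll press slowly.

Call:
move_arm:
  plan:
    - {"dp": [0, 0, 0.01], "delta_rot": [0, 0, 0]}
    - {"dp": [0, 0, 0.002], "delta_rot": [0, 0, 0]}
    - {"dp": [0, 0, 0.001], "delta_rot": [0, 0, 0]}
    - {"dp": [0, 0, 0.001], "delta_rot": [0, 0, 0]}
    - {"dp": [0, 0, 0.001], "delta_rot": [0, 0, 0]}
    - {"dp": [0, 0, 0], "delta_rot": [0, 0, 0]}

```text
t: 3.3
ee_pos: [0.4561, 0.0065, 0.085]
tcp_rot: [1.0, 0.0, 0.0, 0.0]
wrist_force: [-0.5, -0.0, 3.3]
opening: 0.0004
grip_force: 1.8
```

Call:
move_arm:
  plan:
    - {"dp": [0, 0, 0.001], "delta_rot": [0, 0, 0]}
    - {"dp": [0, 0, 0.001], "delta_rot": [0, 0, 0]}
    - {"dp": [0, 0, 0.001], "delta_rot": [0, 0, 0]}
    - {"dp": [0, 0, 0], "delta_rot": [0, 0, 0]}
    - {"dp": [0, 0, 0], "delta_rot": [0, 0, 0]}

```text
t: 3.8
ee_pos: [0.456, 0.0066, 0.0817]
tcp_rot: [1.0, 0.0, 0.0, 0.0]
wrist_force: [0.6, -0.6, 2.8]
opening: 0.0003
grip_force: 1.5
```

Call:
move_arm:
  plan:
    - {"dp": [0, 0, 0.0006], "delta_rot": [0, 0, 0]}
    - {"dp": [0, 0, 0.0006], "delta_rot": [0, 0, 0]}
    - {"dp": [0, 0, 0], "delta_rot": [0, 0, 0]}
    - {"dp": [0, 0, 0], "delta_rot": [0, 0, 0]}

```text
t: 4.2
ee_pos: [0.456, 0.0065, 0.0806]
tcp_rot: [1.0, 0.0, 0.0, 0.0]
wrist_force: [0.4, -0.3, 4.7]
opening: 0.0003
grip_force: 2.0
```

Call:
move_arm:
  plan:
    - {"dp": [0, 0, 0.0004], "delta_rot": [0, 0, 0]}
    - {"dp": [0, 0, 0], "delta_rot": [0, 0, 0]}
    - {"dp": [0, 0, 0], "delta_rot": [0, 0, 0]}

```text
t: 4.5
ee_pos: [0.456, 0.0066, 0.0802]
tcp_rot: [1.0, 0.0, 0.0, 0.0]
wrist_force: [0.6, 0.5, 4.9]
opening: 0.0004
grip_force: 2.2
```

Call:
move_arm:
  plan:
    - {"dp": [0, 0, 0.0004], "delta_rot": [0, 0, 0]}
    - {"dp": [0, 0, 0], "delta_rot": [0, 0, 0]}
    - {"dp": [0, 0, 0], "delta_rot": [0, 0, 0]}

```text
t: 4.8
ee_pos: [0.456, 0.0065, 0.0802]
tcp_rot: [1.0, 0.0, 0.0, 0.0]
wrist_force: [0.1, -0.6, 6.7]
opening: 0.0009
grip_force: 3.4
```

Call:
move_arm:
  plan:
    - {"dp": [0, 0, 0.0003], "delta_rot": [0, 0, 0]}
    - {"dp": [0, 0, 0], "delta_rot": [0, 0, 0]}
    - {"dp": [0, 0, 0], "delta_rot": [0, 0, 0]}

```text
t: 5.1
ee_pos: [0.4561, 0.0065, 0.0802]
tcp_rot: [1.0, 0.0, 0.0, 0.0]
wrist_force: [-1.1, 0.4, 7.7]
opening: 0.0003
grip_force: 4.2
```

The pin has stopped at 0.0802 and force is rising, so it is home. I'll lift and go across.

Call:
move_arm:
  plan:
    - {"dp": [0, 0, -0.01], "delta_rot": [0, 0, 0]}
    - {"dp": [0, 0, -0.02], "delta_rot": [0, 0, 0]}
    - {"dp": [0.035, 0.001, 0], "delta_rot": [0, 0, 0]}
    - {"dp": [0.035, 0.001, 0], "delta_rot": [0, 0, 0]}
    - {"dp": [0.035, 0.001, 0], "delta_rot": [0, 0, 0]}
    - {"dp": [0.035, 0.001, 0], "delta_rot": [0, 0, 0]}
    - {"dp": [0.035, 0.001, 0], "delta_rot": [0, 0, 0]}
    - {"dp": [0, 0, 0], "delta_rot": [0, 0, 0]}
    - {"dp": [0, 0, 0], "delta_rot": [0, 0, 0]}

```text
t: 6.0
ee_pos: [0.6298, 0.0018, 0.1079]
tcp_rot: [1.0, 0.0, -0.002, -0.0]
wrist_force: [-0.4, 0.4, -0.9]
opening: 0.0005
grip_force: 0.0
```

Run:
```python
from cell import *
import cv2,numpy as np
from st import rep
rep([.6307,.0018,.1])
I=[]
for n,(x0,y0) in(('scene',(250,165)),('top',(220,140))):
    c=read_camera(n);I.append(cv2.resize(c['color'][y0:y0+120,x0:x0+120,::-1],(400,400),interpolation=cv2.INTER_CUBIC))
cv2.imwrite('pics/a2.png',np.hstack(I))
```

```text
6.0 [0.6298 0.0018 0.1079] [[1.0, 0.0, -0.004], [0.0, -1.0, 0.0], [-0.004, -0.0, -1.0]] [-0.4  0.4 -0.9] 0.0005
tool dp [0.001  0.     0.0079]
```

View pics/a2.png

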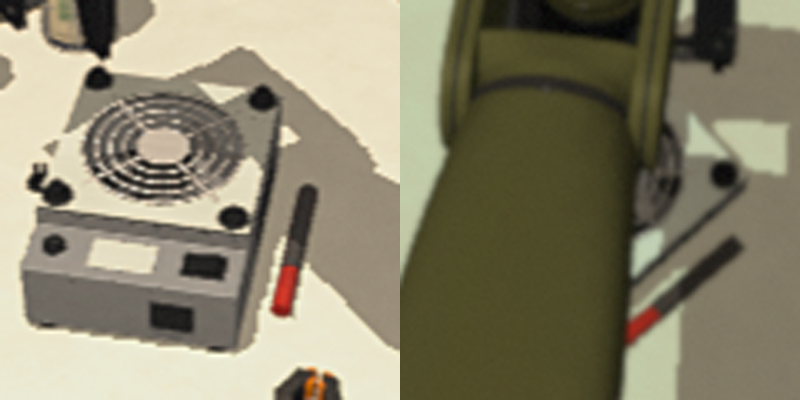

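The scene crop shows the fingertips directly above the far-left (across) pin at (98,77), and the switch pin now looks flat. I'll press this one.

Call:
move_arm:
  plan:
    - {"dp": [0.001, 0, 0.01], "delta_rot": [0, 0, 0]}
    - {"dp": [0, 0, 0.008], "delta_rot": [0, 0, 0]}
    - {"dp": [0, 0, 0.001], "delta_rot": [0, 0, 0]}
    - {"dp": [0, 0, 0.001], "delta_rot": [0, 0, 0]}
    - {"dp": [0, 0, 0.001], "delta_rot": [0, 0, 0]}
    - {"dp": [0, 0, 0.001], "delta_rot": [0, 0, 0]}
    - {"dp": [0, 0, 0.001], "delta_rot": [0, 0, 0]}
    - {"dp": [0, 0, 0.001], "delta_rot": [0, 0, 0]}
    - {"dp": [0, 0, 0], "delta_rot": [0, 0, 0]}
    - {"dp": [0, 0, 0], "delta_rot": [0, 0, 0]}

```text
t: 7.1
ee_pos: [0.632, 0.0016, 0.0859]
tcp_rot: [1.0, 0.0, 0.0, 0.0]
wrist_force: [-1.2, -0.4, 4.3]
opening: 0.0005
grip_force: 1.9
```

Call:
move_arm:
  plan:
    - {"dp": [0, 0, 0.001], "delta_rot": [0, 0, 0]}
    - {"dp": [0, 0, 0.001], "delta_rot": [0, 0, 0]}
    - {"dp": [0, 0, 0], "delta_rot": [0, 0, 0]}
    - {"dp": [0, 0, 0], "delta_rot": [0, 0, 0]}

```text
t: 7.5
ee_pos: [0.632, 0.0016, 0.0834]
tcp_rot: [1.0, 0.0, 0.0, 0.0]
wrist_force: [-0.6, 0.6, 3.5]
opening: 0.0006
grip_force: 1.7
```

Call:
move_arm:
  plan:
    - {"dp": [0, 0, 0.001], "delta_rot": [0, 0, 0]}
    - {"dp": [0, 0, 0.001], "delta_rot": [0, 0, 0]}
    - {"dp": [0, 0, 0.0005], "delta_rot": [0, 0, 0]}
    - {"dp": [0, 0, 0.0005], "delta_rot": [0, 0, 0]}
    - {"dp": [0, 0, 0], "delta_rot": [0, 0, 0]}
    - {"dp": [0, 0, 0], "delta_rot": [0, 0, 0]}

```text
t: 8.1
ee_pos: [0.632, 0.0016, 0.0804]
tcp_rot: [1.0, 0.0, 0.0, 0.0]
wrist_force: [0.3, 0.5, 4.6]
opening: 0.0009
grip_force: 2.0
```

Call:
move_arm:
  plan:
    - {"dp": [0, 0, 0.0005], "delta_rot": [0, 0, 0]}
    - {"dp": [0, 0, 0.0003], "delta_rot": [0, 0, 0]}
    - {"dp": [0, 0, 0], "delta_rot": [0, 0, 0]}
    - {"dp": [0, 0, 0], "delta_rot": [0, 0, 0]}

```text
t: 8.5
ee_pos: [0.632, 0.0017, 0.0802]
tcp_rot: [1.0, 0.0, 0.0, 0.0]
wrist_force: [-1.0, -0.0, 7.0]
opening: 0.0002
grip_force: 3.3
```

This pin is home too: same stop height, force up to 7 N. Next is beside.

Call:
move_arm:
  plan:
    - {"dp": [0, 0, -0.01], "delta_rot": [0, 0, 0]}
    - {"dp": [0, 0, -0.02], "delta_rot": [0, 0, 0]}
    - {"dp": [-0.0216, -0.0226, 0], "delta_rot": [0, 0, 0]}
    - {"dp": [-0.0216, -0.0226, 0], "delta_rot": [0, 0, 0]}
    - {"dp": [-0.0216, -0.0226, 0], "delta_rot": [0, 0, 0]}
    - {"dp": [-0.0216, -0.0226, 0], "delta_rot": [0, 0, 0]}
    - {"dp": [0, 0, 0], "delta_rot": [0, 0, 0]}
    - {"dp": [0, 0, 0], "delta_rot": [0, 0, 0]}
    - {"dp": [0, 0, 0], "delta_rot": [0, 0, 0]}

```text
t: 9.4
ee_pos: [0.5457, 0.0916, 0.1095]
tcp_rot: [1.0, -0.0, -0.0, 0.0]
wrist_force: [0.6, -0.2, 0.5]
opening: 0.0006
grip_force: 0.0
```

Run:
```python
from cell import *
import cv2,numpy as np
from st import rep
rep([.5455,.0919,.09])
I=[]
for n,(x0,y0) in(('scene',(250,165)),('top',(220,140))):
    c=read_camera(n);I.append(cv2.resize(c['color'][y0:y0+120,x0:x0+120,::-1],(400,400),interpolation=cv2.INTER_CUBIC))
cv2.imwrite('pics/a3.png',np.hstack(I))
```

```text
9.4 [0.5457 0.0916 0.1095] [[1.0, -0.0, -0.0], [-0.0, -1.0, -0.0], [-0.0, 0.0, -1.0]] [ 0.6 -0.2  0.5] 0.0006
tool dp [-0.0002 -0.0003  0.0195]
```

View pics/a3.png

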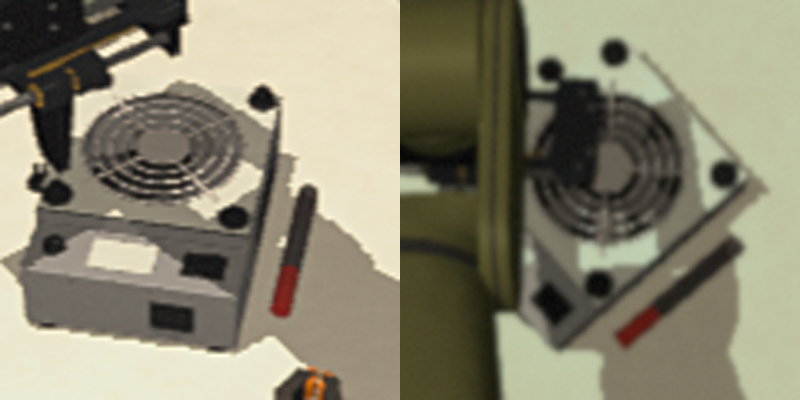

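The crop shows the fingertip at (60,168), above the beside pin at (57,192). I'll press it.

Call:
move_arm:
  plan:
    - {"dp": [0, 0, 0.01], "delta_rot": [0, 0, 0]}
    - {"dp": [0, 0, 0.01], "delta_rot": [0, 0, 0]}
    - {"dp": [0, 0, 0.001], "delta_rot": [0, 0, 0]}
    - {"dp": [0, 0, 0.001], "delta_rot": [0, 0, 0]}
    - {"dp": [0, 0, 0.001], "delta_rot": [0, 0, 0]}
    - {"dp": [0, 0, 0.001], "delta_rot": [0, 0, 0]}
    - {"dp": [0, 0, 0.001], "delta_rot": [0, 0, 0]}
    - {"dp": [0, 0, 0.001], "delta_rot": [0, 0, 0]}
    - {"dp": [0, 0, 0], "delta_rot": [0, 0, 0]}
    - {"dp": [0, 0, 0], "delta_rot": [0, 0, 0]}

```text
t: 10.5
ee_pos: [0.5452, 0.092, 0.0837]
tcp_rot: [1.0, 0.0, -0.0, 0.0]
wrist_force: [-3.5, -0.8, 3.6]
opening: 0.0008
grip_force: 2.0
```

Call:
move_arm:
  plan:
    - {"dp": [0, 0, 0.001], "delta_rot": [0, 0, 0]}
    - {"dp": [0, 0, 0.001], "delta_rot": [0, 0, 0]}
    - {"dp": [0, 0, 0.0005], "delta_rot": [0, 0, 0]}
    - {"dp": [0, 0, 0.0005], "delta_rot": [0, 0, 0]}
    - {"dp": [0, 0, 0.0005], "delta_rot": [0, 0, 0]}
    - {"dp": [0, 0, 0], "delta_rot": [0, 0, 0]}
    - {"dp": [0, 0, 0], "delta_rot": [0, 0, 0]}

```text
t: 11.2
ee_pos: [0.5454, 0.092, 0.0802]
tcp_rot: [1.0, 0.0, 0.0, 0.0]
wrist_force: [-3.9, -0.8, 5.0]
opening: 0.0006
grip_force: 2.6
```

Call:
move_arm:
  plan:
    - {"dp": [0, 0, 0.0005], "delta_rot": [0, 0, 0]}
    - {"dp": [0, 0, 0], "delta_rot": [0, 0, 0]}
    - {"dp": [0, 0, 0], "delta_rot": [0, 0, 0]}

```text
t: 11.5
ee_pos: [0.5454, 0.092, 0.0802]
tcp_rot: [1.0, 0.0, -0.0, 0.0]
wrist_force: [-5.2, -0.8, 7.5]
opening: 0.0005
grip_force: 3.8
```

Beside is home. The last one is far.

Call:
move_arm:
  plan:
    - {"dp": [0, 0, -0.01], "delta_rot": [0, 0, 0]}
    - {"dp": [0, 0, -0.02], "delta_rot": [0, 0, 0]}
    - {"dp": [-0.001, 0.0351, 0], "delta_rot": [0, 0, 0]}
    - {"dp": [-0.001, 0.0351, 0], "delta_rot": [0, 0, 0]}
    - {"dp": [-0.001, 0.0351, 0], "delta_rot": [0, 0, 0]}
    - {"dp": [-0.001, 0.0351, 0], "delta_rot": [0, 0, 0]}
    - {"dp": [-0.001, 0.0351, 0], "delta_rot": [0, 0, 0]}
    - {"dp": [0, 0, 0], "delta_rot": [0, 0, 0]}
    - {"dp": [0, 0, 0], "delta_rot": [0, 0, 0]}
    - {"dp": [0, 0, 0], "delta_rot": [0, 0, 0]}

```text
t: 12.5
ee_pos: [0.5405, -0.0827, 0.1094]
tcp_rot: [1.0, 0.0, 0.0, -0.0]
wrist_force: [0.1, -0.0, -0.8]
opening: 0.0004
grip_force: 0.0
```

Run:
```python
from cell import *
import cv2,numpy as np
from st import rep
rep([.5407,-.0834,.09])
I=[]
for n,(x0,y0) in(('scene',(250,165)),('top',(220,140))):
    c=read_camera(n);I.append(cv2.resize(c['color'][y0:y0+120,x0:x0+120,::-1],(400,400),interpolation=cv2.INTER_CUBIC))
cv2.imwrite('pics/a4.png',np.hstack(I))
```

```text
12.5 [ 0.5405 -0.0827  0.1094] [[1.0, 0.001, 0.0], [0.001, -1.0, 0.0], [0.0, -0.0, -1.0]] [ 0.1 -0.  -0.8] 0.0004
tool dp [0.0002 0.0007 0.0194]
```

View pics/a4.png

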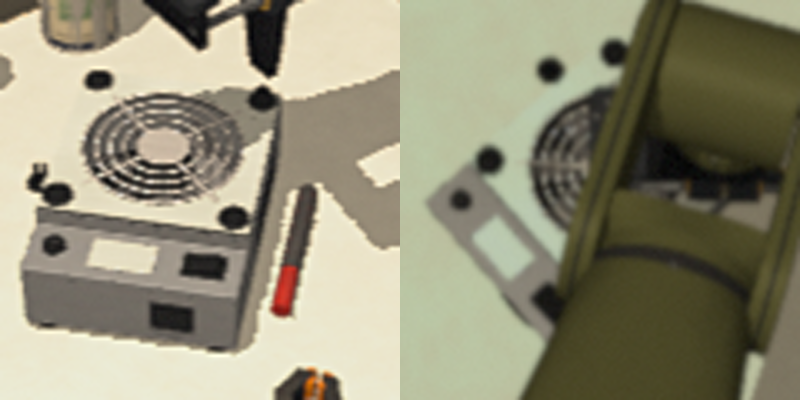

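The three pressed pins look flat, and the tip at (264,75) is above the last proud pin at (262,97).

Call:
move_arm:
  plan:
    - {"dp": [0, 0.0007, 0.01], "delta_rot": [0, 0, 0]}
    - {"dp": [0, 0, 0.01], "delta_rot": [0, 0, 0]}
    - {"dp": [0, 0, 0.001], "delta_rot": [0, 0, 0]}
    - {"dp": [0, 0, 0.001], "delta_rot": [0, 0, 0]}
    - {"dp": [0, 0, 0.001], "delta_rot": [0, 0, 0]}
    - {"dp": [0, 0, 0.001], "delta_rot": [0, 0, 0]}
    - {"dp": [0, 0, 0.001], "delta_rot": [0, 0, 0]}
    - {"dp": [0, 0, 0.001], "delta_rot": [0, 0, 0]}
    - {"dp": [0, 0, 0], "delta_rot": [0, 0, 0]}
    - {"dp": [0, 0, 0], "delta_rot": [0, 0, 0]}

```text
t: 13.6
ee_pos: [0.5405, -0.0842, 0.0836]
tcp_rot: [1.0, 0.0, 0.0, -0.0]
wrist_force: [-1.5, 1.4, 3.1]
opening: 0.0007
grip_force: 1.8
```

Call:
move_arm:
  plan:
    - {"dp": [0, 0, 0.001], "delta_rot": [0, 0, 0]}
    - {"dp": [0, 0, 0.001], "delta_rot": [0, 0, 0]}
    - {"dp": [0, 0, 0.0005], "delta_rot": [0, 0, 0]}
    - {"dp": [0, 0, 0.0005], "delta_rot": [0, 0, 0]}
    - {"dp": [0, 0, 0.0005], "delta_rot": [0, 0, 0]}
    - {"dp": [0, 0, 0], "delta_rot": [0, 0, 0]}
    - {"dp": [0, 0, 0], "delta_rot": [0, 0, 0]}

```text
t: 14.3
ee_pos: [0.5405, -0.0842, 0.0802]
tcp_rot: [1.0, 0.0, 0.0, -0.0]
wrist_force: [-2.2, 1.4, 5.3]
opening: 0.0003
grip_force: 2.6
```

Call:
move_arm:
  plan:
    - {"dp": [0, 0, 0.0005], "delta_rot": [0, 0, 0]}
    - {"dp": [0, 0, 0], "delta_rot": [0, 0, 0]}
    - {"dp": [0, 0, 0], "delta_rot": [0, 0, 0]}

```text
t: 14.6
ee_pos: [0.5405, -0.0842, 0.0802]
tcp_rot: [1.0, 0.0, 0.0, -0.0]
wrist_force: [-4.6, 2.1, 7.2]
opening: 0.0004
grip_force: 3.8
```

Home. I'll lift well clear and check.

Call:
move_arm:
  plan:
    - {"dp": [0, 0, -0.01], "delta_rot": [0, 0, 0]}
    - {"dp": [0, 0, -0.03], "delta_rot": [0, 0, 0]}
    - {"dp": [0, 0, -0.04], "delta_rot": [0, 0, 0]}
    - {"dp": [0, 0, -0.04], "delta_rot": [0, 0, 0]}
    - {"dp": [0, 0.04, 0], "delta_rot": [0, 0, 0]}
    - {"dp": [0, 0.04, 0], "delta_rot": [0, 0, 0]}
    - {"dp": [0, 0.04, 0], "delta_rot": [0, 0, 0]}
    - {"dp": [0, 0.04, 0], "delta_rot": [0, 0, 0]}
    - {"dp": [0, 0, 0], "delta_rot": [0, 0, 0]}
    - {"dp": [0, 0, 0], "delta_rot": [0, 0, 0]}

```text
t: 15.6
ee_pos: [0.5404, -0.245, 0.1993]
tcp_rot: [1.0, -0.001, 0.0, -0.0]
wrist_force: [0.9, 0.3, 0.5]
opening: 0.0006
grip_force: 0.0
```

Run:
```python
from cell import *
import cv2,numpy as np
from st import rep
rep()
I=[]
for n,(x0,y0) in(('scene',(250,165)),('top',(220,140))):
    c=read_camera(n);I.append(cv2.resize(c['color'][y0:y0+120,x0:x0+120,::-1],(400,400),interpolation=cv2.INTER_CUBIC))
cv2.imwrite('pics/a5.png',np.hstack(I))
```

```text
15.6 [ 0.5404 -0.245   0.1993] [[1.0, -0.002, 0.0], [-0.002, -1.0, 0.0], [0.0, -0.0, -1.0]] [0.9 0.3 0.5] 0.0006
```

View pics/a5.png

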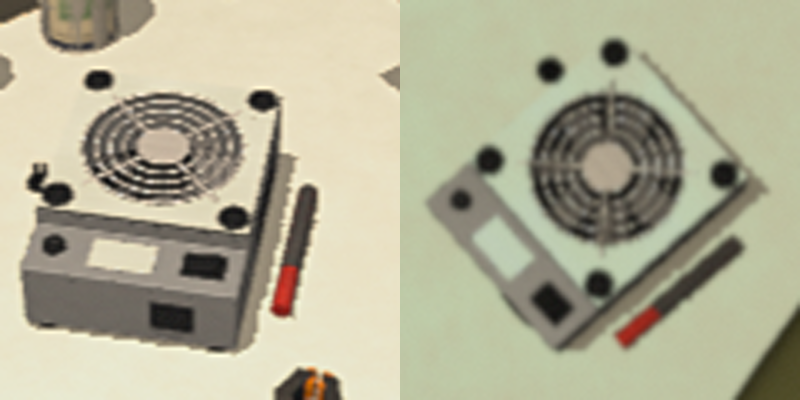

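All four pins are flat with their collars. The unit, marker, spare rivet and switch have not moved.

```bash
python3 -c "
from cell import *
print(job_done())"
```

```text
the job is handed in; nothing more can be done
None
```

I pressed all four rivet pins home in the order you gave, each to its stop at about 7 to 8 N, and handed the job in at about 16 s; the judging returned no verdict, but the last pictures show the pins level, and the air cleaner, its switch, the marker and the spare rivet where they were.

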